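Find the rocking tub lid and press it home

TASK

On the pastry counter, one of the four lidded topping tubs has a lid that is not home and rocks. Press the lids near their edges until you have felt or seen which one rocks, then push that lid down by its knob until it sits home and level like the others. Lift nothing, leave the knobs of the firm lids alone, do not disturb the other things, and finish clear of everything.

Things in the scene. Friction and masses are not known exactly. Their poses are not given: they have to be found in the camera images.
- tub_a: one of four identical square white tubs standing fixed in a row on the black tray, 132 mm square, 56 mm tall; origin at the centre of its underside, z up, x and y along its sides. Its rim is 5 mm thick; inside the rim, 50 mm above the origin, a ledge carries the lid, with 3 mm play all round
- seat_a (a point): centre of the underside of tub_a's loose copper-coloured lid (116 mm square, 8 mm thick, 250 g); x, y along its sides. Home: level, 50 mm above the tub's origin, does not give. In one tub a stiff hidden stem, top 28 mm wide, props the lid's middle 4 mm high: level at rest, but pressed 40 mm from its centre (1 to 2 N) it tilts 0.06 to 0.1 rad until its edge meets the ledge; let go, it falls back
- knob_a (a point): centre of the top of the black round knob in the middle of that lid (24 mm across, 10 mm tall), 18 mm above seat_a. Pushed down here with about 16 N, a propped lid moves 4 mm down, the stem stays down and the lid is home; pressing near the edge with up to 20 N does not do this
- tub_b: one of four identical square white tubs standing fixed in a row on the black tray, 132 mm square, 56 mm tall; origin at the centre of its underside, z up, x and y along its sides. Its rim is 5 mm thick; inside the rim, 50 mm above the origin, a ledge carries the lid, with 3 mm play all round
- seat_b (a point): centre of the underside of tub_b's loose copper-coloured lid (116 mm square, 8 mm thick, 250 g); x, y along its sides. Home: level, 50 mm above the tub's origin, does not give. In one tub a stiff hidden stem, top 28 mm wide, props the lid's middle 4 mm high: level at rest, but pressed 40 mm from its centre (1 to 2 N) it tilts 0.06 to 0.1 rad until its edge meets the ledge; let go, it falls back
- knob_b (a point): centre of the top of the black round knob in the middle of that lid (24 mm across, 10 mm tall), 18 mm above seat_b. Pushed down here with about 16 N, a propped lid moves 4 mm down, the stem stays down and the lid is home; pressing near the edge with up to 20 N does not do this
- tub_c: one of four identical square white tubs standing fixed in a row on the black tray, 132 mm square, 56 mm tall; origin at the centre of its underside, z up, x and y along its sides. Its rim is 5 mm thick; inside the rim, 50 mm above the origin, a ledge carries the lid, with 3 mm play all round
- seat_c (a point): centre of the underside of tub_c's loose copper-coloured lid (116 mm square, 8 mm thick, 250 g); x, y along its sides. Home: level, 50 mm above the tub's origin, does not give. In one tub a stiff hidden stem, top 28 mm wide, props the lid's middle 4 mm high: level at rest, but pressed 40 mm from its centre (1 to 2 N) it tilts 0.06 to 0.1 rad until its edge meets the ledge; let go, it falls back
- knob_c (a point): centre of the top of the black round knob in the middle of that lid (24 mm across, 10 mm tall), 18 mm above seat_c. Pushed down here with about 16 N, a propped lid moves 4 mm down, the stem stays down and the lid is home; pressing near the edge with up to 20 N does not do this
- tub_d: one of four identical square white tubs standing fixed in a row on the black tray, 132 mm square, 56 mm tall; origin at the centre of its underside, z up, x and y along its sides. Its rim is 5 mm thick; inside the rim, 50 mm above the origin, a ledge carries the lid, with 3 mm play all round
- seat_d (a point): centre of the underside of tub_d's loose copper-coloured lid (116 mm square, 8 mm thick, 250 g); x, y along its sides. Home: level, 50 mm above the tub's origin, does not give. In one tub a stiff hidden stem, top 28 mm wide, props the lid's middle 4 mm high: level at rest, but pressed 40 mm from its centre (1 to 2 N) it tilts 0.06 to 0.1 rad until its edge meets the ledge; let go, it falls back
- knob_d (a point): centre of the top of the black round knob in the middle of that lid (24 mm across, 10 mm tall), 18 mm above seat_d. Pushed down here with about 16 N, a propped lid moves 4 mm down, the stem stays down and the lid is home; pressing near the edge with up to 20 N does not do this
- shaker: steel shaker, 36 mm across, 68 mm tall, on the tray behind the tubs; origin at the centre of its underside; a bystander
- jam_jar: small jar with a red cap, 44 mm across, 60 mm tall, on the tray behind the tubs; origin at the centre of its underside; a bystander
- sugar_cup: small blue cup, 44 mm across, 50 mm tall, on the tray behind the tubs; origin at the centre of its underside; a bystander
- sauce_bottle: red sauce bottle, 52 mm across, 170 mm tall, at the far edge of the counter; origin at the centre of its underside; a bystander
- mustard_bottle: yellow bottle, 52 mm across, 160 mm tall, at the far edge of the counter; origin at the centre of its underside; a bystander
- kraft_box: brown cake box 90 x 110 mm, 55 mm tall, left of the tray; origin at the centre of its underside; a bystander
- mug: terracotta mug, 76 mm across, 85 mm tall, right of the tray; origin at the centre of its underside; a bystander
Not all that is in view belongs to the job. What is shaped like the part that bears seat_b but grey or red is not meant. What is shaped like the part that bears seat_a but purple is not meant.

How it is judged:
On the way, in this order (a step that is already met when the one before it is completed fails the run):
1. a lid is rocked by the fingers: pressed, it tilts more than 0.04 rad while it is still unseated (((angle between seat_a's own z axis and vertical above 0.04 rad and contact force between the fingers and lid_a above 0.3 N) or (angle between seat_b's own z axis and vertical above 0.04 rad and contact force between the fingers and lid_b above 0.3 N) or (angle between seat_c's own z axis and vertical above 0.04 rad and contact force between the fingers and lid_c above 0.3 N) or (angle between seat_d's own z axis and vertical above 0.04 rad and contact force between the fingers and lid_d above 0.3 N))), for 0.1 s.
2. all four lids are home on their ledges (z of seat_a in the frame of tub_a below 0.0517 m and angle between each of seat_a, seat_b, seat_c, seat_d's own z axis and vertical below 0.025 rad and z of seat_b in the frame of tub_b below 0.0517 m and z of seat_c in the frame of tub_c below 0.0517 m and z of seat_d in the frame of tub_d below 0.0517 m), for 0.2 s.
At the end, for the whole second after the job is handed in: all four lids lie home: underside within 1.7 mm of the ledge, tilted less than 0.025 rad, at rest (all of step 2 and linear speed of each of lid_a, lid_b, lid_c, lid_d below 0.02 m/s); the robot touches nothing.
It fails at once if the knob of a lid that is already home is pressed while another lid still rides high ((contact force between the fingers and lid_a_c1 above 2 N and z of seat_a in the frame of tub_a below 0.0512 m and (z of seat_b in the frame of tub_b above 0.0525 m or z of seat_c in the frame of tub_c above 0.0525 m or z of seat_d in the frame of tub_d above 0.0525 m)) or (contact force between the fingers and lid_b_c1 above 2 N and z of seat_b in the frame of tub_b below 0.0512 m and (z of seat_a in the frame of tub_a above 0.0525 m or z of seat_c in the frame of tub_c above 0.0525 m or z of seat_d in the frame of tub_d above 0.0525 m)) or (contact force between the fingers and lid_c_c1 above 2 N and z of seat_c in the frame of tub_c below 0.0512 m and (z of seat_a in the frame of tub_a above 0.0525 m or z of seat_b in the frame of tub_b above 0.0525 m or z of seat_d in the frame of tub_d above 0.0525 m)) or (contact force between the fingers and lid_d_c1 above 2 N and z of seat_d in the frame of tub_d below 0.0512 m and (z of seat_a in the frame of tub_a above 0.0525 m or z of seat_b in the frame of tub_b above 0.0525 m or z of seat_c in the frame of tub_c above 0.0525 m))).
It fails at once if a lid is lifted (its centre more than 12 mm above its home place) or leaves its tub (z of seat_a in the frame of tub_a above 0.062 m or z of seat_b in the frame of tub_b above 0.062 m or z of seat_c in the frame of tub_c above 0.062 m or z of seat_d in the frame of tub_d above 0.062 m or horizontal distance between seat_a and tub_a above 0.02 m or horizontal distance between seat_b and tub_b above 0.02 m or horizontal distance between seat_c and tub_c above 0.02 m or horizontal distance between seat_d and tub_d above 0.02 m).
It fails at once if a bystander is moved more than 20 mm (distance of any of shaker, jam_jar, sugar_cup, sauce_bottle, mustard_bottle, kraft_box, mug from where it was at the start of the episode above 0.02 m).
It also fails if it takes over 64 s, if anything falls off the work surface, if the arm or the gripper's body presses on something with over 40 N, if the wrist force passes 120 N, or if a joint passes its speed limit or range.

ROBOT

A 6-joint arm with a two-finger parallel gripper is mounted at the origin on the work surface. World frame = base frame: x ahead of the robot, y to its left, z up, the work surface at z = 0. Lengths are in m, angles in rad, forces in N, time in s.
With the tool pointing down it reaches from about 0.35 to 0.775 m from the base axis. Payload 7.3 kg.
Tool frame: the origin (TCP) lies on the mounting face of the last link; the fingertips stand 178 mm ahead of it and the grasp point (between the pads) lies 159 mm ahead of it (robot.tcp_to_tips is the distance from the TCP to the fingertips, in m); z points along the fingers, y is the direction in which the jaws open and shut (so a half turn about z gives the same grasp; the last joint's range is limited). The gripper opens to 92 mm and grips with 3 to 60 N. Pads are 19 mm wide; open, the fingers measure 130 mm over their backs; the gripper's body (75 mm by 190 mm) begins 47 mm behind the grasp point.
Start: joints at [-1.466, 0.342, 1.524, -0, 1.275, -0.146], TCP at [0.13, -0.509, 0.405] pointing down, gripper open.
Joint ranges: [-2.53, 2.53], [-0.77, 2.02], [0.04, 2.7], [-1, 4.14], [0.28, 2.66], [-3.11, 3.11]. Speed limits (rad/s): [2.57, 2.57, 3.14, 3.14, 3.14, 3.14].

INTERFACE

Orientations are given as [roll, pitch, yaw] about the fixed x, y, z axes, in that order (R = Rz(yaw) Ry(pitch) Rx(roll)).
In Python, from cell import robot, viewer gives the robot as it stands.
- The arm moves only by the shell command python3 -m creep 'ROWS' [OPENING] [FORCE]. ROWS is JSON, a list that holds one entry, the list of rows, each a list of 6 numbers: the shift along the world's x, y, z in mm, then the turn, a rotation vector about the world's x, y, z in degrees. A call has 1 to 5 rows; each row shifts and turns the pose as measured when the row begins; what a row does not reach is not made up. A row lasts 1/12 s, in which the tool goes at most 41.7 mm and 7.16 degrees, less where a joint would pass 70% of its speed; a pose out of reach is approached as far as the arm can. A call with a gripper value outside its range is refused whole. OPENING is the closure, from -1 (fully open) to 1 (shut), set as the call begins (- or left out, the last holds). The fingers move at their own pace and stop on an object; FORCE is the grip in N (left out, the last holds). Time passes only in rows, so rows that do not move let the fingers close. It gives the time, the measured TCP pose, the force and the opening at its end, in the units of the state.
- robot.observe(): the state, without advancing time (a new reading comes with each control period).
- viewer.read_camera(name): name is "side" or "top"; returns the picture (400x640x3 uint8, blue, green, red); there is no depth.
- viewer.camera_model(name): a dict with "fx", "fy", "cx", "cy" (pixels), "k1" (the pictures are not rectified: a ray, as slopes to the right and down, at radius r is drawn at 1 + k1 r^2 times it, then the intrinsics apply), "pose" (4x4, takes a point from camera to world coordinates). Camera axes: x right, y up, looking along -z (the intrinsics and any distortion apply to the point x, -y, -z); pixel columns grow to the right and rows downward; lengths in m; the calibration is good to about 2 mm. A picture is of the moment at which its call begins. camera_model takes no time and is no camera call.
- robot.hand_in(): hands the job in, once; it reports no verdict.
The state is a dict: "time": time; "qpos": joint angles; "qvel": joint speeds; "joint_efforts": joint torques, N m; "tool_pos": TCP position; "tool_rot": TCP orientation; "contact_force": force on the tool from outside, world axes, zero at the start; "torque": the same for the moment, N m; "opening": finger opening in m.
Only numpy, scipy, OpenCV 4.12 (cv2) and the standard library are available. Lean on these libraries where they do the work, as an engineer would, in place of code of your own. Each camera call takes 0.05 s, during which the arm holds its last target. There are 200 camera calls.

## Working session

There is one attempt and no reset: what is moved stays moved. The work goes in short steps, Python scripts to look and compute and a shell command to move; the robot and the scene stay as the last step left them, time stands still between calls to the robot, and variables do not carry over. Pictures are saved under pics/ and viewed, about 8 in all and at most 12, crops included, and the job is handed in when it is done.

```bash
mkdir -p pics
cat > h.py <<'E'
import numpy as np, cv2
from cell import robot, viewer
def snap(cam,name,crop=None,s=1):
    im=viewer.read_camera(cam); cv2.imwrite(f'pics/{name}_full.png',im)
    if crop: x0,y0,x1,y1=crop; im=im[y0:y1,x0:x1]
    if s!=1: im=cv2.resize(im,None,fx=s,fy=s,interpolation=cv2.INTER_CUBIC)
    cv2.imwrite(f'pics/{name}.png',im)
def K(m): return np.array([[m['fx'],0,m['cx']],[0,m['fy'],m['cy']],[0,0,1.]]),np.array([m['k1'],0,0,0,0.])
def px2w(cam,uv,z):
    m=viewer.camera_model(cam);k,d=K(m);P=np.array(m['pose'])
    # distortion k1 as in OpenCV
    p=cv2.undistortPoints(np.array(uv,float).reshape(-1,1,2),k,d)[:,0]
    r=np.c_[p[:,0],-p[:,1],-np.ones(len(p))]@P[:3,:3].T; o=P[:3,3]
    return o+r*((z-o[2])/r[:,2])[:,None]
def w2px(cam,X):
    m=viewer.camera_model(cam);k,d=K(m);P=np.array(m['pose'])
    c=(np.atleast_2d(X)-P[:3,3])@P[:3,:3]; c=c*[1,-1,-1]
    return cv2.projectPoints(c,np.zeros(3),np.zeros(3),k,d)[0][:,0]
E
python3 - <<'E'
from h import *
snap('top','t0');snap('side','s0')
for c in('top','side'):
    m=viewer.camera_model(c);print(c,{k:np.round(v,3).tolist() for k,v in m.items()})
print(robot.observe(),robot.tcp_to_tips)
E
```

```text
top {'fx': 414.042, 'fy': 414.042, 'cx': 316.753, 'cy': 196.364, 'k1': 0.01, 'pose': [[-0.021, 0.983, -0.18, 0.343], [-1.0, -0.024, -0.015, -0.018], [-0.019, 0.18, 0.984, 1.235], [0.0, 0.0, 0.0, 1.0]]}
side {'fx': 411.744, 'fy': 411.744, 'cx': 323.129, 'cy': 198.543, 'k1': -0.073, 'pose': [[0.997, 0.04, -0.073, 0.462], [-0.081, 0.627, -0.775, -0.924], [0.015, 0.778, 0.628, 0.833], [0.0, 0.0, 0.0, 1.0]]}
{'time': 0.1, 'qpos': array([-1.46601208e+00,  3.42684405e-01,  1.52487111e+00, -4.22208458e-05,
        1.27541291e+00, -1.45993993e-01]), 'qvel': array([-0.00093175, -0.00125953, -0.00342124, -0.00060071, -0.00075789,
        0.00010476]), 'joint_efforts': array([ 9.97704592e-04, -4.32005060e+01, -2.44694173e+01,  7.18611851e-02,
        5.25260519e-02, -5.08603114e-05]), 'tool_pos': array([ 0.13029117, -0.50847001,  0.4041156 ]), 'tool_rot': array([-3.14022564e+00, -1.60196106e-04,  2.50790446e-01]), 'contact_force': array([ 0.66682737, -0.40182974,  0.07760683]), 'torque': array([0.03651677, 0.00423218, 0.02483388]), 'opening': 0.09225689630834201} 0.178
```

View pics/t0.png

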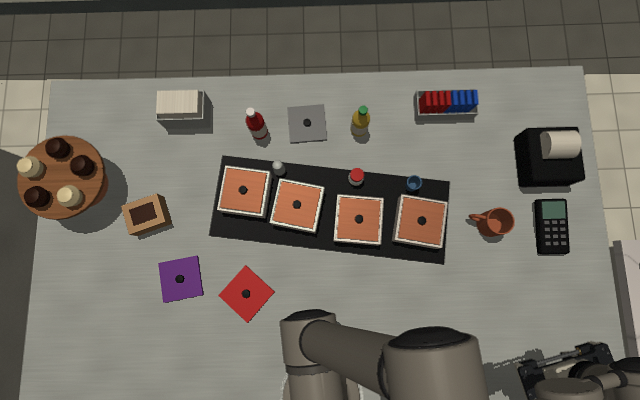

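View pics/s0.png

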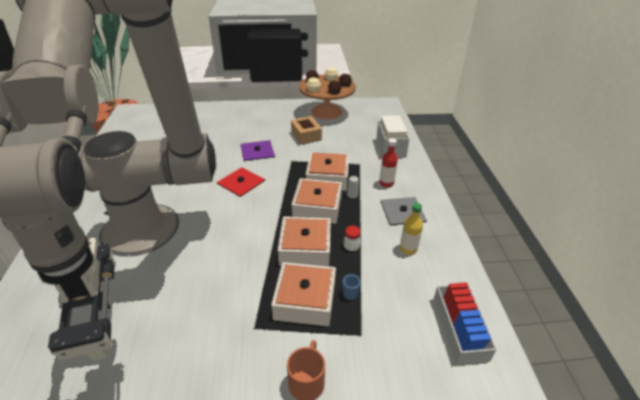

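The top picture shows four copper lids in white tubs, with knobs at (243,190), (297,205), (359,219) and (422,221). The lookalikes are purple at (180,279), red at (246,294) and grey at (307,123); none of these sits in a tub, so I leave them out. Next is a close crop, with the lids measured by colour.

Run:
```python
from h import *
im=cv2.imread('pics/t0_full.png')
cv2.imwrite('pics/t0c.png',cv2.resize(im[150:270,205:455],None,fx=3,fy=3,interpolation=cv2.INTER_CUBIC))
b,g,r=[im[...,i].astype(int) for i in range(3)]
mask=((r-b>50)&(r>120)&(g>60)).astype(np.uint8); mask[:150]=0;mask[270:]=0;mask[:,:205]=0;mask[:,452:]=0
cs,_=cv2.findContours(mask,cv2.RETR_EXTERNAL,cv2.CHAIN_APPROX_NONE)
for c in sorted([c for c in cs if cv2.contourArea(c)>500],key=lambda c:c[:,0,0].mean()):
    W=px2w('top',c[:,0],0.066)[:,:2]
    R=cv2.minAreaRect((W*1000).astype(np.float32))
    x,y,w,h=cv2.boundingRect(c); sub=im[y:y+h,x:x+w].max(2)
    ys,xs=np.where((sub<75)&(abs(np.arange(h)[:,None]-h/2)<12)&(abs(np.arange(w)-w/2)<12))
    kp=(xs.mean()+x,ys.mean()+y)
    print(np.round(R[0],1),np.round(R[1],1),round(R[2],1),'knob px',np.round(kp,1),np.round(px2w('top',[kp],0.073)[0]*1000,1))
# tray & base tub corner side checks
```

```text
[582.5 213. ] [115.7 116.2] 80.8 knob px [242.6 189.5] [581.6 211.3  73. ]
[536.4  57.7] [117.1 116. ] 77.1 knob px [296.6 204. ] [535.6  56.9  73. ]
[ 490.8 -117.3] [116.9 116.1] 83.6 knob px [358.8 218.5] [ 490.  -118.2   73. ]
[ 481.6 -294.2] [116.2 115.7] 78.7 knob px [421.5 220.2] [ 481.  -293.8   73. ]
```

View pics/t0c.png

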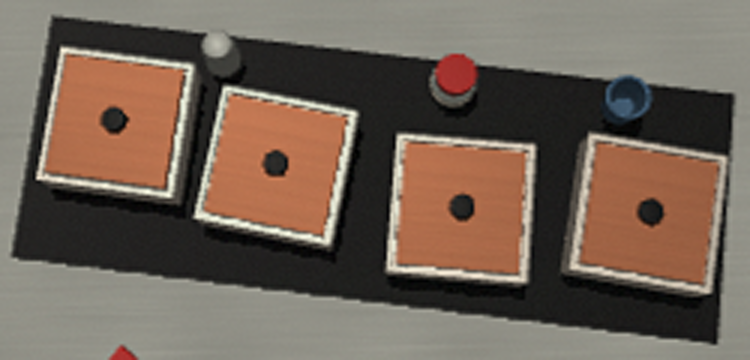

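The crop confirms four copper lids in white tubs, with knobs at crop pixels (114,120), (275,163), (462,207) and (651,211). I start with tub d, using closed fingers.

```bash
python3 -m creep '[[[31,22,0,0,0,-2.6],[31,22,0,0,0,-2.6],[31,22,0,0,0,-2.6],[31,22,0,0,0,-2.6],[31,22,0,0,0,-2.6]]]' 1 20; python3 -m creep '[[[31,22,0,0,0,-2.6],[31,22,0,0,0,-2.6],[31,22,0,0,0,-2.6],[31,22,0,0,0,-2.6],[31,22,0,0,0,-2.6]]]'
```

```text
time: 0.52
tool_pos: [0.2842, -0.3981, 0.4015]
tool_rot: [-3.138, 0.003, 0.002]
contact_force: [1.2, -0.2, -0.4]
opening: 0.0634
time: 0.93
tool_pos: [0.4452, -0.2807, 0.4002]
tool_rot: [-3.136, 0.005, -0.238]
contact_force: [0.2, -1.7, -0.1]
opening: 0.0298
```

```bash
python3 -m creep '[[[-3,-5,-32,0,0,2],[0,0,-32,0,0,0],[0,0,-32,0,0,0],[0,0,-32,0,0,0],[0,0,0,0,0,0]]]'; python3 -m creep '[[[0,0,0,0,0,0],[0,0,0,0,0,0]]]'
python3 - <<'E'
from h import *
snap('side','s1',(240,140,380,340),3);snap('top','t1')
s=robot.observe();print(s['tool_pos'],s['contact_force'],s['opening'],s['tool_rot'])
E
```

```text
time: 1.35
tool_pos: [0.4491, -0.2774, 0.2688]
tool_rot: [-3.137, -0.001, -0.191]
contact_force: [-0.9, -0.4, -0.6]
opening: 0.0006
time: 1.52
tool_pos: [0.4491, -0.2773, 0.2687]
tool_rot: [-3.135, 0.001, -0.191]
contact_force: [0.5, -0.4, 0.2]
opening: 0.0004
[ 0.4494528  -0.27776925  0.26995173] [-0.2998374  -0.48112754  0.57591525] 0.0007654017924262649 [-3.13660131e+00 -1.63823656e-03 -1.91429857e-01]
```

View pics/s1.png

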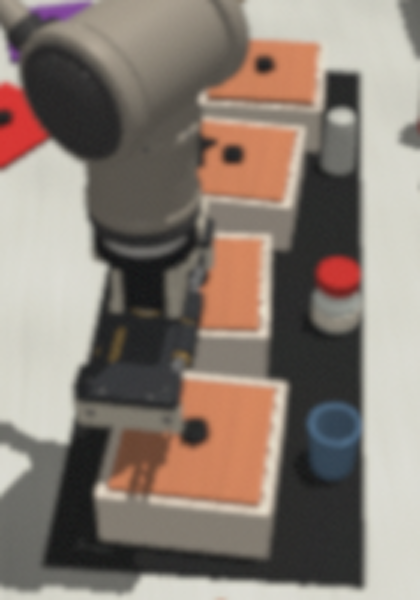

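The closed fingers hang over the near half of lid d, with its knob at crop (193,432). I shift about 7 mm further out and feel downward.

```bash
python3 -m creep '[[[-7,-8,0,0,0,0],[0,0,-10,0,0,0],[0,0,-6,0,0,0],[0,0,0,0,0,0]]]'; for i in 1 2 3 4 ; do python3 -m creep '[[[0,0,-3,0,0,0]]]' | egrep 'pos|force'; done
```

```text
time: 1.95
tool_pos: [0.4423, -0.2882, 0.2579]
tool_rot: [3.141, -0.011, -0.192]
contact_force: [-0.5, -0.2, -1.0]
opening: 0.0004
tool_pos: [0.4423, -0.2885, 0.2552]
contact_force: [0.1, 0.8, -0.4]
tool_pos: [0.4423, -0.2886, 0.2519]
contact_force: [-0.6, -0.9, -0.6]
tool_pos: [0.4423, -0.2886, 0.2487]
contact_force: [0.6, 0.1, 0.8]
tool_pos: [0.4423, -0.2885, 0.2453]
contact_force: [-0.5, -0.7, 0.2]
```

```bash
for i in 1 2 3 4 5 6; do python3 -m creep '[[[0,0,-1.5,0,0,0]]]' | egrep 'pos|force'; done
```

```text
tool_pos: [0.4423, -0.2884, 0.2432]
contact_force: [0.1, 0.6, 0.4]
tool_pos: [0.4424, -0.2884, 0.2421]
contact_force: [-6.3, 4.4, 28.1]
tool_pos: [0.4424, -0.2883, 0.2421]
contact_force: [-6.8, 4.2, 27.8]
tool_pos: [0.4423, -0.2882, 0.2422]
contact_force: [-4.7, 3.1, 16.5]
tool_pos: [0.4422, -0.2881, 0.2422]
contact_force: [-4.3, 2.7, 13.7]
tool_pos: [0.4422, -0.2879, 0.2422]
contact_force: [-4.2, 2.7, 13.8]
```

Lid d met a hard stop at 0.2421 with no soft travel first, so it is firm. Next is tub c.

```bash
python3 -m creep '[[[0,0,15,0,0,0],[2,35,10,0,0,1],[2,35,0,0,0,1],[2,35,0,0,0,1],[2,35,0,0,0,1]]]'|grep pos;  python3 -m creep '[[[2,35,0,0,0,1],[0,0,0,0,0,0]]]'
```

```text
tool_pos: [0.4503, -0.1497, 0.2692]
time: 3.37
tool_pos: [0.4516, -0.1086, 0.2693]
tool_rot: [3.136, -0.018, -0.106]
contact_force: [-0.2, 0.7, 0.3]
opening: 0.0003
```

```bash
python3 -m creep '[[[-1,-5,-10,0,0,0],[0,0,-8,0,0,0],[0,0,0,0,0,0]]]'; for i in 1 2 3 4 5 6 7 8; do python3 -m creep '[[[0,0,-1.5,0,0,0]]]' | egrep 'pos|force'; done
```

```text
time: 3.62
tool_pos: [0.4511, -0.1114, 0.2514]
tool_rot: [3.136, -0.02, -0.1]
contact_force: [0.4, -0.1, -0.1]
opening: 0.0006
tool_pos: [0.4512, -0.1119, 0.2497]
contact_force: [0.5, -0.1, 0.7]
tool_pos: [0.4513, -0.1124, 0.2481]
contact_force: [0.0, 0.5, 1.4]
tool_pos: [0.4514, -0.113, 0.2465]
contact_force: [0.5, 0.4, 0.4]
tool_pos: [0.4514, -0.1134, 0.2449]
contact_force: [-0.6, -0.3, 0.6]
tool_pos: [0.4515, -0.1138, 0.2434]
contact_force: [-0.2, -0.2, 0.8]
tool_pos: [0.4515, -0.114, 0.2421]
contact_force: [-5.3, 4.6, 25.8]
tool_pos: [0.4515, -0.114, 0.242]
contact_force: [-8.8, 5.8, 34.8]
tool_pos: [0.4514, -0.114, 0.2421]
contact_force: [-5.2, 2.6, 21.4]
```

Lid c also stopped hard at 0.2421, the same height as d, so it is firm. Next is tub b.

```bash
python3 -m creep '[[[0,0,15,0,0,0],[9,36,10,0,0,-1.4],[9,36,0,0,0,-1.4],[9,36,0,0,0,-1.4],[9,36,0,0,0,-1.4]]]'|grep pos;  python3 -m creep '[[[9,36,0,0,1,-1.4],[0,0,0,0,0,0]]]'
```

```text
tool_pos: [0.488, 0.0277, 0.2701]
time: 4.87
tool_pos: [0.4979, 0.0701, 0.2707]
tool_rot: [3.132, -0.012, -0.244]
contact_force: [-0.5, -0.1, 0.0]
opening: 0.0009
```

```bash
python3 -m creep '[[[-1,-4,-10,0,0,0],[0,0,-9,0,0,0],[0,0,0,0,0,0]]]'; for i in 1 2 3 4 5 6 7; do python3 -m creep '[[[0,0,-1.5,0,0,0]]]' | egrep 'pos|force'; done
```

```text
time: 5.12
tool_pos: [0.4972, 0.0687, 0.2511]
tool_rot: [3.132, -0.014, -0.237]
contact_force: [-0.3, -0.6, -0.7]
opening: 0.0009
tool_pos: [0.4972, 0.0682, 0.2494]
contact_force: [-0.5, 0.0, 0.1]
tool_pos: [0.4971, 0.0677, 0.2477]
contact_force: [-0.7, 0.8, 0.0]
tool_pos: [0.4972, 0.0671, 0.2462]
contact_force: [-0.1, 0.4, 0.1]
tool_pos: [0.4972, 0.0666, 0.2447]
contact_force: [-0.5, 0.2, 0.2]
tool_pos: [0.4973, 0.0662, 0.2432]
contact_force: [0.1, -0.2, 0.2]
tool_pos: [0.4974, 0.066, 0.2421]
contact_force: [-6.8, 2.2, 24.6]
tool_pos: [0.4973, 0.0659, 0.2421]
contact_force: [-9.0, 1.3, 28.0]
```

Lid b is firm too, at 0.2421. Next is tub a.

```bash
python3 -m creep '[[[0,0,15,0,0,0],[9,30,10,0,0,1],[9,30,0,0,0,1],[9,30,0,0,0,1],[9,30,0,0,0,1]]]'|grep pos;  python3 -m creep '[[[9,28,0,0,0,0],[0,0,0,0,0,0]]]'
```

```text
tool_pos: [0.5338, 0.1843, 0.27]
time: 6.28
tool_pos: [0.5439, 0.2178, 0.2706]
tool_rot: [3.135, -0.018, -0.177]
contact_force: [-1.1, -0.2, 0.2]
opening: 0.0004
```

```bash
python3 -m creep '[[[-1,0,-10,0,0,0],[0,0,-9,0,0,0],[0,0,0,0,0,0]]]'; for i in 1 2 3 4 5; do python3 -m creep '[[[0,0,-1.5,0,0,0]]]' | egrep 'pos|force'; done
```

```text
time: 6.53
tool_pos: [0.5423, 0.2182, 0.2496]
tool_rot: [3.134, -0.018, -0.174]
contact_force: [-0.5, -1.0, 1.2]
opening: 0.0009
tool_pos: [0.5421, 0.2172, 0.2473]
contact_force: [-0.2, -0.8, -0.1]
tool_pos: [0.5418, 0.2163, 0.2453]
contact_force: [-1.4, 0.5, 3.7]
tool_pos: [0.5417, 0.2158, 0.2442]
contact_force: [-5.7, 4.1, 17.5]
tool_pos: [0.5417, 0.2156, 0.2442]
contact_force: [-6.8, 2.9, 17.0]
tool_pos: [0.5415, 0.2155, 0.2444]
contact_force: [-5.3, 1.7, 10.4]
```

Lid a gave softly and stopped 2.3 mm higher than the others, which fits a tilted, propped lid. I check by eye while still pressing.

Run:
```python
from h import *
snap('side','s2',(270,140,400,240),6);snap('top','t2',(205,150,325,240),6)
s=robot.observe();print(s['tool_pos'],s['contact_force'])
```

```text
[0.54148969 0.2155084  0.24434772] [-4.95257838  1.68975616 11.16768456]
```

View pics/s2.png

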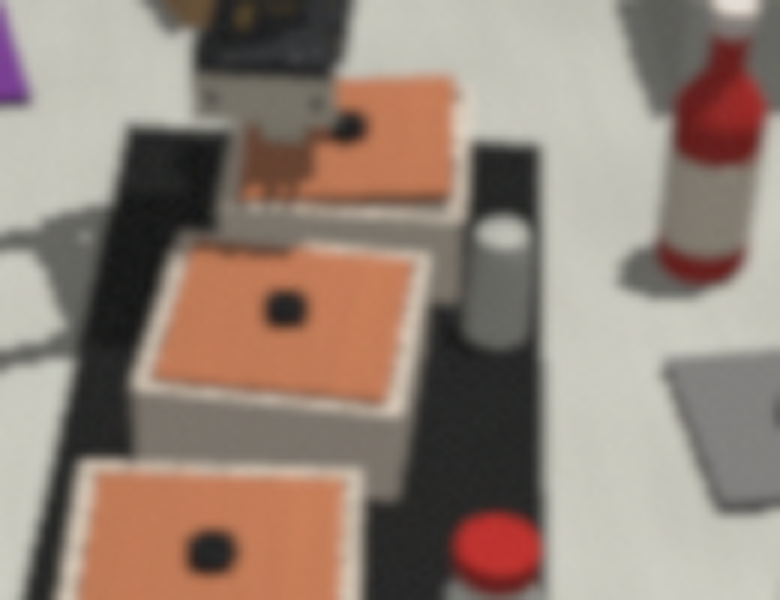

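View pics/t2.png

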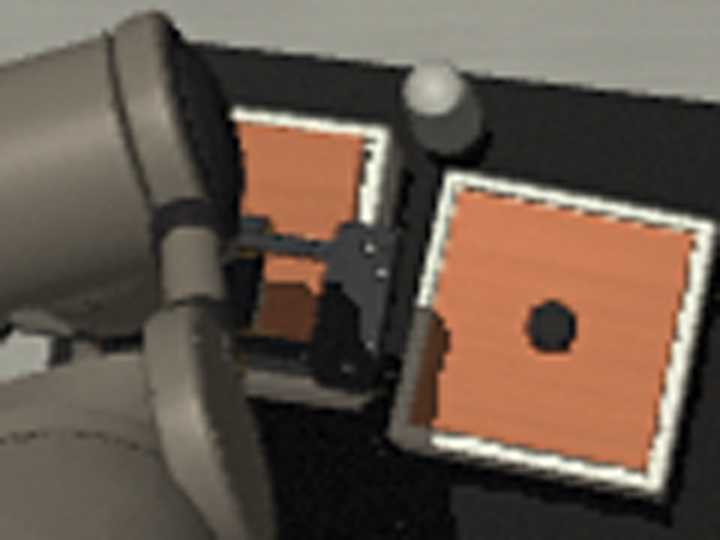

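The side crop shows lid a's far edge standing off the rim, with a dark gap around (450,195), while b and c sit level. Lid a is the rocker. I lift and go over its knob.

```bash
python3 -m creep '[[[0,0,15,0,0,0],[0,0,15,0,0,0],[20,-2,0,0,0,0],[20,-1,0,0,0,0],[0,0,0,0,0,0]]]';python3 -m creep '[[[0,0,0,0,0,0]]]'|grep pos
```

```text
time: 7.47
tool_pos: [0.582, 0.2097, 0.2779]
tool_rot: [3.137, -0.018, -0.183]
contact_force: [0.9, -0.3, -0.4]
opening: 0.0004
tool_pos: [0.5821, 0.209, 0.2778]
```

```bash
python3 -m creep '[[[-3,4,-8,0,0,0],[0,0,-7,0,0,0],[0,0,0,0,0,0]]]';  for i in 1 2 3 4 5 6; do python3 -m creep '[[[0,0,-1.5,0,0,0]]]' | egrep 'pos|force'; done
```

```text
time: 7.8
tool_pos: [0.5774, 0.2125, 0.261]
tool_rot: [3.136, -0.017, -0.185]
contact_force: [-0.1, -0.9, -0.3]
opening: 0.0004
tool_pos: [0.5767, 0.2126, 0.2589]
contact_force: [0.1, 0.4, -0.6]
tool_pos: [0.5761, 0.2127, 0.2567]
contact_force: [0.2, -0.2, 0.0]
tool_pos: [0.576, 0.2129, 0.256]
contact_force: [-3.4, -1.0, 16.6]
tool_pos: [0.5759, 0.213, 0.256]
contact_force: [-4.8, -1.3, 15.4]
tool_pos: [0.5758, 0.2129, 0.256]
contact_force: [-3.5, -2.3, 11.1]
tool_pos: [0.5756, 0.213, 0.256]
contact_force: [-3.6, -1.5, 9.7]
```

The fingers touch the knob at 0.256, which is the propped height. I push harder.

```bash
for i in 1 2; do python3 -m creep '[[[0,0,-3,0,0,0]]]' | egrep 'pos|force'; done; python3 -m creep '[[[0,0,-2,0,0,0]]]' | egrep 'pos|force'
```

```text
tool_pos: [0.5755, 0.213, 0.2554]
contact_force: [-6.6, -2.1, 17.5]
tool_pos: [0.5752, 0.213, 0.2545]
contact_force: [-5.7, -2.2, 15.3]
tool_pos: [0.5749, 0.213, 0.2544]
contact_force: [-4.5, -1.6, 10.7]
```

```bash
for i in 1 2 3 4; do python3 -m creep '[[[0.5,0,-3,0,0,0]]]' | egrep 'pos|force'; done
```

```text
tool_pos: [0.575, 0.213, 0.2538]
contact_force: [-8.9, -1.3, 17.5]
tool_pos: [0.575, 0.213, 0.2529]
contact_force: [-7.7, -2.8, 15.8]
tool_pos: [0.5749, 0.213, 0.2521]
contact_force: [-7.9, -2.8, 23.8]
tool_pos: [0.5748, 0.2131, 0.2521]
contact_force: [-10.0, -3.1, 25.9]
```

The knob went down 4 mm to a hard stop at 0.2521, exactly 10 mm above a home lid's top. I retract and look.

```bash
python3 -m creep '[[[0,0,20,0,0,0],[0,0,35,0,0,0],[0,0,40,0,0,0],[-30,-10,20,0,0,0],[-35,-20,10,0,0,0]]]'|grep pos; python3 -m creep '[[[-25,-30,10,0,0,0],[-25,-30,10,0,0,0],[-20,-30,0,0,0,0],[-20,-30,0,0,0,0],[0,0,0,0,0,0]]]'
python3 - <<'E'
from h import *
snap('side','s3',(250,140,380,335),3);snap('top','t3',(205,150,455,270),3)
s=robot.observe();print(s['time'],s['tool_pos'],s['contact_force'])
E
```

```text
tool_pos: [0.5101, 0.1842, 0.379]
time: 9.72
tool_pos: [0.4099, 0.0606, 0.4039]
tool_rot: [3.136, -0.029, -0.174]
contact_force: [0.8, -0.3, 0.2]
opening: 0.0001
9.8167 [0.41245623 0.06268437 0.40415743] [ 0.39268052 -0.07979734  0.16296731]
```

View pics/s3.png

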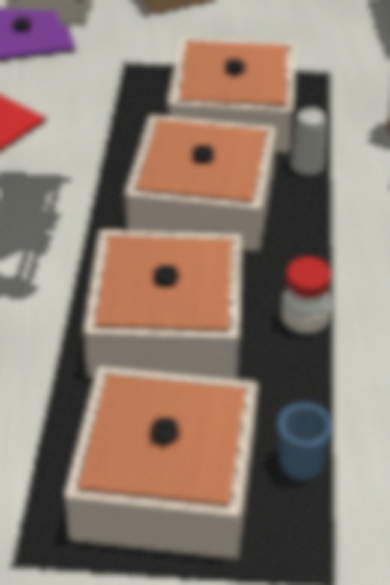

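View pics/t3.png

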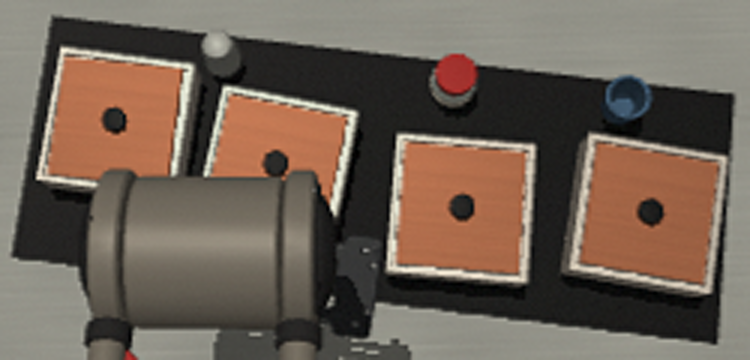

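All four lids sit level inside their rims; lid a's knob is at side crop (235,67) and its rim shows evenly all round. The bystanders behind the tubs have not moved, and the arm is clear.

```bash
python3 -c "
from cell import robot
robot.hand_in()"
```

```text
the job is handed in; nothing more can be done
```

The rocking lid was the leftmost one in the top view, which I took as tub a (I lettered the tubs a to d from left to right). It is now pushed home, and the job is handed in.

- **Finding it:** I pressed each lid about 40 mm from its centre with closed fingers. Lids d, c and b all stopped hard at TCP z 0.2421. Lid a gave softly and stopped 2.3 mm higher, and the side camera showed its far edge raised.
- **Seating it:** I pushed lid a down by its knob with about 16–18 N. It moved 4 mm, from 0.2560 to 0.2521, and stopped hard there at about 25 N, exactly 10 mm (a knob's height) above the home lids' tops.
- **Last checks:** After retracting to TCP z 0.40, the pictures showed all four lids level in their rims. The items behind the tubs had not moved, and the contact force was only noise. The clock stood at 9.8 s.

No check failed or disagreed. I did not press lid a's edge again after seating it, and the final pictures do not cover the bottles, mug or cake box. The arm did not touch or press near any of them.

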